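Get the crucible out from behind the jars and onto the tripod

ROBOT

A 6-joint arm with a two-finger parallel gripper is mounted at the origin on the work surface. World frame = base frame: x ahead of the robot, y to its left, z up, the work surface at z = 0. Lengths are in m, angles in degrees, forces in N, time in s.
With the tool pointing down it reaches from about 0.2 to 0.875 m from the base axis. Payload 3.4 kg.
Tool frame: the origin (TCP) lies midway between the tips of the shut fingers; the grasp point (between the pads) lies 19 mm behind it; z points along the fingers, y is the line along which they close (so a half turn about z gives the same grasp; the last joint's range is limited). The gripper opens to 94 mm and grips with 3 to 60 N. Pads are 16 mm wide; open, the fingers measure 119 mm over their backs; the gripper's body (75 mm by 177 mm) begins 78 mm behind the grasp point.
Start: joints at [-6.933, 15.808, 86.224, -0, 77.962, -6.933], TCP at [0.575, -0, 0.205] pointing down, gripper open.
Joint ranges: [-165.64, 165.64], [-43.16, 119.46], [12.63, 154.43], [-67.54, 247.53], [6.08, 155.33], [-154.97, 154.97]. Speed limits (degrees/s): [147.25, 147.25, 180, 180, 180, 180].

INTERFACE

Orientations are given as [roll, pitch, yaw] about the fixed x, y, z axes, in that order (R = Rz(yaw) Ry(pitch) Rx(roll)).
In Python, from cell import manip gives the robot as it stands. The module is installed in compiled form; this text tells all that it offers.
- The arm moves only by the tool apply_moves, never from a script. Its argument "plan" is a list that holds one entry, the list of rows, each a list of 7 numbers: the opening, from 0 (shut) to 1 (fully open), then the shift along the tool's x, y, z in mm, then the turn, a rotation vector about the tool's x, y, z in degrees. In form: [[[gripper, tx, ty, tz, ax, ay, az], ...]]. A call has exactly 8 rows; each row is the pose to reach, as a shift and turn from the pose commanded when the call began, along the tool's axes at that moment; what a row does not reach only later rows make up. A row lasts 1/8 s, in which the tool goes at most 62.5 mm and 10.7 degrees, less where a joint would pass 70% of its speed; a pose out of reach is approached as far as the arm can. A call with a gripper value outside its range is refused whole. The fingers move at their own pace and stop on an object; "grip_force" is the grip in N (left out, the last holds). Time passes only in rows, so rows that repeat a pose let the fingers close, or fill a call up. It gives the time, the measured TCP pose, the force, the opening and the grip force at its end, in the units of the state.
- manip.get_state(): the state, without advancing time (a new reading comes with each control period).
- manip.camera(name): name is "scene" or "side" or "wrist"; returns a dict with "color" (480x640x3 uint8, red, green, blue), "mtx" (3x3 intrinsics, pixels), "cam_to_world" (4x4, takes a point from camera to world coordinates). Camera axes: x right, y down, z forward; pixel columns grow to the right and rows downward; lengths in m; the calibration is good to about 2 mm. A picture is of the moment at which its call begins. There is no depth.
- manip.close_job(): hands the job in; it is judged then, once.
The state is a dict: "clock": time; "joint_pos": joint angles; "joint_vel": joint speeds; "joint_efforts": joint torques, N m; "position": TCP position; "orientation": TCP orientation; "contact_force": force on the tool from outside, world axes, zero at the start; "wrist_torque": the same for the moment, N m; "gripper_width": finger opening in m; "finger_force": force on a finger pad.
Only numpy, scipy, OpenCV 4.12 (cv2) and the standard library are available. Lean on these libraries where they do the work, as an engineer would, in place of code of your own. Each camera call takes 0.05 s, during which the arm holds its last target. There are 200 camera calls.

TASK

Fetch the lidded porcelain crucible from the tote, where the three amber jars crowd it in: first lift all three jars out and stand them upright on the steel side tray, then stand the crucible in the middle of the gauze on the tripod, wholly on its round ceramic centre. With the crucible there, put the jars back in the tote, each upright and right down in the holder whose well fits its size. Don't tip anything over, and leave the test-tube rack beyond the tote where it stands.

Things in the scene. Friction and masses are not known exactly. Their poses are not given: they have to be found in the camera images.
- jar_large_mid (a point): large one of three amber glass jars with black screw caps, alike but for size: straight upright glass body 54 mm diameter from foot to 86 mm up, cap 47 mm diameter above; 110 mm tall, about 280 g. Point: on its axis, half-way up (55 mm above its foot), z up. Starts in its own holder; jar axes are about 60 mm from the crucible's: one on the robot's side, one left, one right
- jar_medium_mid (a point): medium one of three amber glass jars with black screw caps, alike but for size: straight upright glass body 38 mm diameter from foot to 83 mm up, cap 33 mm diameter above; 104 mm tall, about 130 g. Point: on its axis, half-way up (52 mm above its foot), z up. Starts in its own holder; jar axes are about 60 mm from the crucible's: one on the robot's side, one left, one right
- jar_small_mid (a point): small one of three amber glass jars with black screw caps, alike but for size: straight upright glass body 22 mm diameter from foot to 80 mm up, cap 19 mm diameter above; 98 mm tall, about 50 g. Point: on its axis, half-way up (49 mm above its foot), z up. Starts in its own holder; jar axes are about 60 mm from the crucible's: one on the robot's side, one left, one right
- crucible_mid (a point): white porcelain crucible, lid on (one rigid piece, about 70 g): straight-sided, 40 mm diameter from 10 to 46 mm above its foot, knob 10 mm wide on top, 56 mm tall. Point: on its axis, half-way up (28 mm), z up. Starts amid the jars on a pad 12 mm above the bench in the fixed grey tote (216 x 184 mm, rim and two stopper bins at most 24 mm high); holder frames, tops 16 mm up, lie 2 mm beside it
- holder_large: fixed holder of the large jar in the tote: square white frame 76 x 76 mm, 12 mm high, with a black floor. Three are alike outside, told apart by the square well: here 70 x 70 mm, 9 mm deep, its floor 3 mm above the underside. Origin: centre of the underside, 4 mm above the bench; z up, x and y along the sides (all holders and the tote have the same yaw)
- holder_medium: fixed holder of the medium jar in the tote: square white frame 76 x 76 mm, 12 mm high, with a black floor. Three are alike outside, told apart by the square well: here 52 x 52 mm, 9 mm deep, its floor 3 mm above the underside. Origin: centre of the underside, 4 mm above the bench; z up, x and y along the sides (all holders and the tote have the same yaw)
- holder_small: fixed holder of the small jar in the tote: square white frame 76 x 76 mm, 12 mm high, with a black floor. Three are alike outside, told apart by the square well: here 36 x 36 mm, 9 mm deep, its floor 3 mm above the underside. Origin: centre of the underside, 4 mm above the bench; z up, x and y along the sides (all holders and the tote have the same yaw)
- side_tray: the side area: an empty shallow steel tray, fixed, 220 mm along its x and 110 mm along its y, floor 4 mm thick, rim 10 mm high and 4 mm thick; it stands to the left or to the right of the tote. Origin at the centre of its underside on the bench, z up
- gauze_centre (a point): centre of the upper face of the tripod's wire gauze (fixed): a flat 110 x 110 mm steel gauze, 130 mm above the bench, with a round white ceramic centre of 80 mm diameter, over a small unlit burner; on the other side of the tote from the tray. The point lies on the ceramic face, z up
- tube_rack_mid (a point): dark grey six-sided rack of glass test tubes, about 110 mm across and 138 mm high, standing loose beyond the tote; to be left alone. The point is on its axis, 59 mm above the bench

How it is judged:
By the outcome, as a careful person would: the job done as asked, in the order asked, and still so for the second after the job is handed in, with the robot touching nothing.
It also fails if it takes over 136 s, if anything falls off the work surface, if the arm or the gripper's body presses on something with over 40 N, if the wrist force passes 120 N, or if a joint passes its speed limit or range.

## Working session

There is one attempt and no reset: what is moved stays moved. The work goes in short steps, Python scripts to look and compute and a tool call to move; the robot and the scene stay as the last step left them, time stands still between calls to the robot, and variables do not carry over. Pictures are saved under pics/ and viewed, at most 14 in all, crops included, and the job is handed in when it is done.

Besides the shell and the picture viewer there is one more tool, called after "Call:" as a command line: name --argument value ..., lists and objects as JSON in quotes. apply_moves: Moves the arm, as the interface text tells. Its arguments: {"type":"object","properties":{"plan":{"type":"array"},"grip_force":{"type":"number"}},"required":["plan"]}

```bash
mkdir -p pics
cat > h.py <<'E'
from cell import manip
import numpy as np, cv2
def snap(name,fn=None):
    c=manip.camera(name)
    if fn: cv2.imwrite('pics/'+fn,c['color'][:,:,::-1])
    return c
def ray(c,u,v,z):
    d=np.linalg.inv(c['mtx'])@np.array([u,v,1.]); T=np.array(c['cam_to_world'])
    d=T[:3,:3]@d; o=T[:3,3]; return (o+d*(z-o[2])/d[2])
def proj(c,p):
    T=np.linalg.inv(np.array(c['cam_to_world'])); q=c['mtx']@(T[:3,:3]@np.array(p)+T[:3,3]); return q[:2]/q[2]
E
python3 - <<'E'
from h import *
import pickle
d={}
for n in ("scene","side","wrist"):
    d[n]=snap(n,n+'0.png'); print(n,np.round(d[n]['cam_to_world'],3).tolist(),np.round(d[n]['mtx'],1).tolist())
pickle.dump(d,open('d0.pkl','wb'))
print(manip.get_state())
E
```

```text
scene [[0.859, 0.34, -0.383, 0.938], [0.512, -0.597, 0.618, -0.54], [-0.019, -0.727, -0.687, 0.699], [0.0, 0.0, 0.0, 1.0]] [[460.3, 0.0, 322.6], [0.0, 460.3, 238.0], [0.0, 0.0, 1.0]]
side [[0.988, -0.085, 0.13, 0.491], [-0.156, -0.573, 0.804, -0.778], [0.006, -0.815, -0.58, 0.655], [0.0, 0.0, 0.0, 1.0]] [[511.4, 0.0, 314.8], [0.0, 511.4, 231.0], [0.0, 0.0, 1.0]]
wrist [[1.0, 0.001, -0.002, 0.574], [0.001, -0.969, -0.246, 0.071], [-0.002, 0.246, -0.969, 0.383], [0.0, 0.0, 0.0, 1.0]] [[388.5, 0.0, 321.1], [0.0, 388.5, 231.3], [0.0, 0.0, 1.0]]
{'clock': 0.15, 'joint_pos': array([-6.93221942e+00,  1.58372605e+01,  8.62755512e+01, -9.42451553e-04,
        7.79606962e+01, -6.93414781e+00]), 'joint_vel': array([-0.08342563, -0.2141693 , -0.09809524, -0.01417414, -0.03223856,
       -0.01148072]), 'joint_efforts': array([ 2.15351523e-03, -4.04925048e+01, -2.37432325e+01,  7.02095032e-02,
        3.15094914e-02, -7.84152348e-05]), 'position': array([5.74604347e-01, 4.21097080e-05, 2.04844645e-01]), 'orientation': array([-1.79926918e+02, -7.95977051e-03,  9.00021205e+01]), 'contact_force': array([ 0.11788619, -0.37947138, -1.24244881]), 'wrist_torque': array([ 0.01582422, -0.02070451,  0.01151456]), 'finger_force': 0.0, 'gripper_width': 0.09391063995950186}
```

View pics/scene0.png

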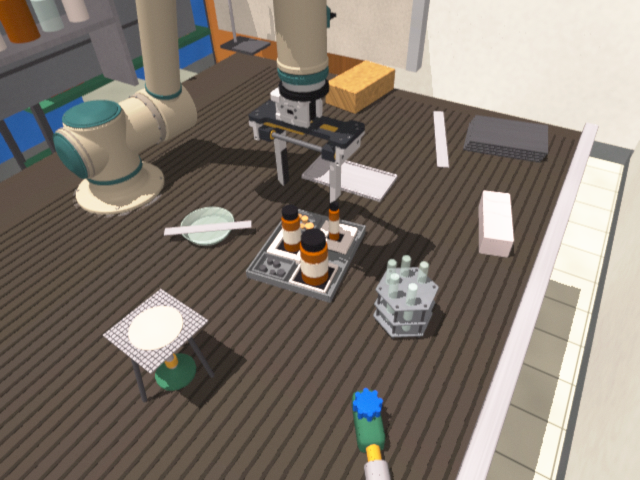

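View pics/wrist0.png

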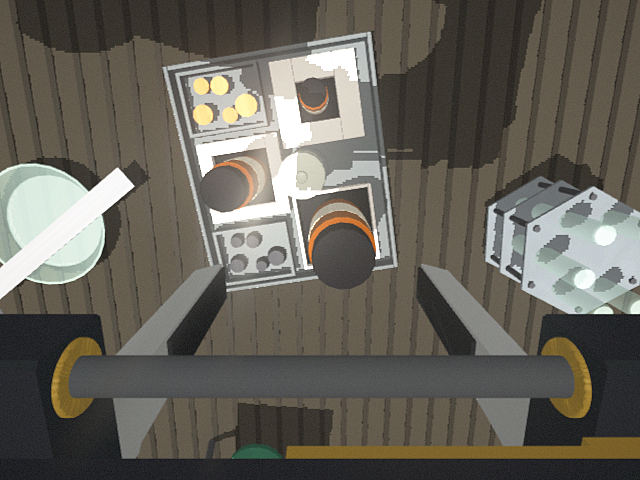

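View pics/side0.png

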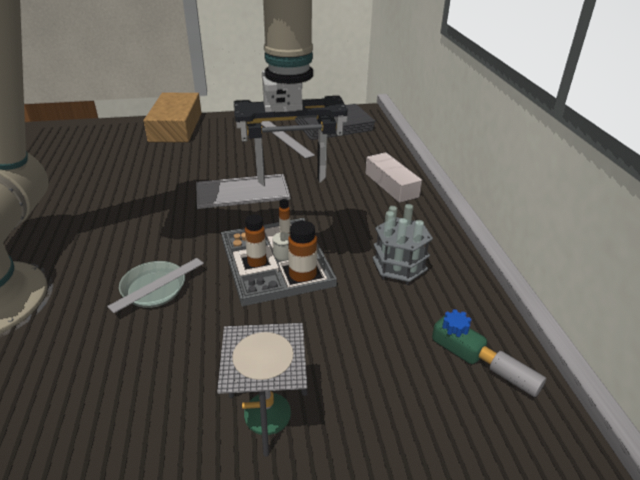

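The wrist view shows the tote: medium cap (228,186) on the robot's side, small cap (314,90) on the left, large cap (343,255) on the right and the crucible knob (302,177). In the scene and side views, the tray is on the +y side (scene 350,178; side 243,190). The gauze centre is on the -y side (scene 156,328; side 263,355), and the rack is beyond at scene (405,300).

Run:
```python
from h import *
import pickle
d=pickle.load(open('d0.pkl','rb'))
w=d['wrist']
for n,p,z in [('small cap',(314,90),.105),('large cap',(343,255),.117),('med cap',(228,186),.111),('knob',(302,177),.068)]: print(n,np.round(ray(w,*p,z),4))
for n,p in [('TL',(165,67)),('TR',(371,33)),('BR',(396,266)),('BL',(213,292))]: print('tote',n,np.round(ray(w,*p,.02),4))
H=[(188,150),(278,134),(200,224),(291,190),(371,183)]
for nm in ('scene','side'):
    c=d[nm]; im=c['color']; hsv=cv2.cvtColor(im,cv2.COLOR_RGB2HSV)
    # ceramic disc
    s=(156,328) if nm=='scene' else (263,355)
    m=((hsv[...,2]>150)&(hsv[...,1]<70)).astype(np.uint8)
    m=cv2.morphologyEx(m,cv2.MORPH_OPEN,np.ones((7,7)))
    n,l,st,ce=cv2.connectedComponentsWithStats(m); k=l[s[1],s[0]]
    cs,_=cv2.findContours((l==k).astype(np.uint8),0,1); cs=max(cs,key=len)
    e=cv2.fitEllipse(cs); P=np.array([ray(c,*q[0],.13) for q in cs])
    print(nm,'disc',e[0],st[k],np.round((P.max(0)+P.min(0))/2,4),np.ptp(P,0))
    s=(350,178) if nm=='scene' else (225,190)
    print(hsv[s[1],s[0]])
    cv2.imwrite(f'pics/{nm}_tray.png',cv2.resize(im[140:220,180:420,::-1],None,fx=3,fy=3)) 
for nm,ps in (('scene',[(303,178),(318,156),(397,178),(382,197)]),('side',[(196,183),(286,176),(289,199),(197,206)])):
    for p in ps: print(nm,np.round(ray(d[nm],*p,.01),4))
a=cv2.resize(cv2.imread('pics/scene_tray.png'),(720,240)); b=cv2.imread('pics/side_tray.png')
cv2.imwrite('pics/tray.png',np.vstack([a,b]))
```

```text
small cap [0.5686 0.0992 0.105 ]
large cap [ 0.5892 -0.0136  0.117 ]
med cap [0.5082 0.035  0.111 ]
knob [0.5579 0.0366 0.068 ]
tote TL [0.4374 0.1265 0.02  ]
tote TR [0.6157 0.1536 0.02  ]
tote BR [ 0.6471 -0.0559  0.02  ]
tote BL [ 0.4649 -0.0837  0.02  ]
scene disc (155.3814239501953, 328.00787353515625) [ 110  291   89   77 3936] [ 0.501  -0.3189  0.13  ] [1.14497947e-01 1.13240908e-01 1.11022302e-16]
[175  12 238]
side disc (262.31884765625, 355.2598571777344) [ 233  332   60   48 2279] [ 0.4967 -0.3167  0.13  ] [0.07831484 0.08127888 0.        ]
[173   7 153]
scene [0.3967 0.2455 0.01  ]
scene [0.378  0.3496 0.01  ]
scene [0.6034 0.3615 0.01  ]
scene [0.6037 0.2735 0.01  ]
side [0.3739 0.3656 0.01  ]
side [0.6003 0.3683 0.01  ]
side [0.5951 0.2564 0.01  ]
side [0.3795 0.2571 0.01  ]
```

View pics/tray.png

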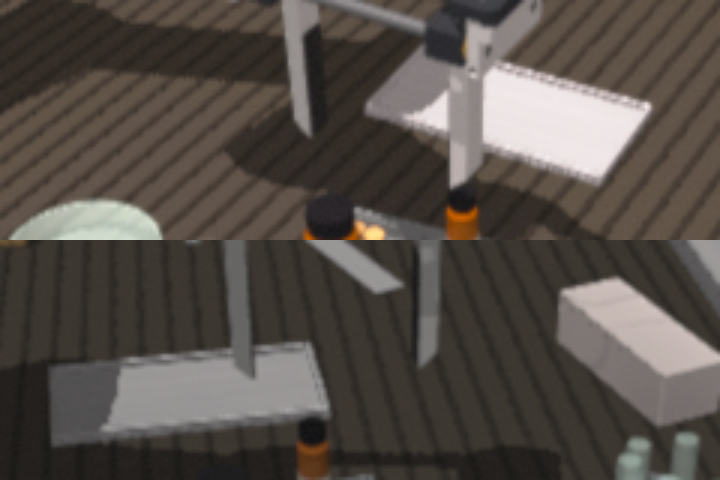

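The tray is a near axis-aligned rectangle centred at roughly (0.488, 0.312). Next I'll cross-check the jar caps between views.

Run:
```python
from h import *
import pickle
d=pickle.load(open('d0.pkl','rb'))
def tri(obs):
    A=np.zeros((3,3));b=np.zeros(3)
    for n,p in obs:
        c=d[n];T=np.array(c['cam_to_world']);o=T[:3,3];v=ray(c,*p,.1)-o;v/=np.linalg.norm(v);M=np.eye(3)-np.outer(v,v);A+=M;b+=M@o
    return np.linalg.solve(A,b)
for n in ('scene','side','wrist'):
    c=d[n]; im=c['color']; g=im.max(2)
    for k,z0,p in (('small',.105,(.5686,.099)),('large',.117,(.589,-.0136)),('med',.111,(.508,.035))):
        u,v=proj(c,(*p,z0-.012)); print(n,k,np.round((u,v)))
        # dark component near
        m=(g<60).astype(np.uint8); x0,y0=int(u)-40,int(v)-45
        nl,l,st,ce=cv2.connectedComponentsWithStats(m[max(y0,0):y0+90,x0:x0+80],connectivity=4)
        for s,q in zip(st[1:],ce[1:]):
            if 60<s[4]<4000: print('   ',s+np.array([x0,max(y0,0),0,0,0]),np.round(q+[x0,max(y0,0)],1))
for k,o in {'small':[('side',(284,203)),('wrist',(314,90))],'med':[('scene',(290,211)),('side',(254,221)),('wrist',(228,186))],'large':[('scene',(314,237)),('side',(302,230)),('wrist',(343,255))]}.items():
    print(k,np.round(tri(o),4),[np.round(ray(d[n],*p,{'small':.105,'med':.111,'large':.117}[k])[:2],4) for n,p in o])
cv2.imwrite('pics/tote.png',cv2.resize(d['wrist']['color'][20:300,150:410,::-1],(780,600)[:2] if 0 else (557,600),interpolation=2))
```

```text
scene small [333. 206.]
    [ 292  160   80   61 1867] [318.1 196.5]
    [301 229  24  21 429] [312.8 239.5]
    [357 236  15  14  92] [363.9 245.4]
scene large [313. 237.]
    [ 272  192   80   29 1434] [310.5 203.7]
    [301 229  24  23 445] [312.8 239.9]
scene med [291. 212.]
    [ 255  166   76   54 2198] [295.2 193.1]
    [301 229  24  23 445] [312.8 239.9]
side small [284. 206.]
    [243 160   6  17  66] [245.7 167.7]
    [ 278  160   45   90 1601] [302.  209.8]
    [308 160  15  47 229] [316.2 178.4]
    [243 202  36  29 727] [259.7 216.7]
side large [301. 232.]
    [ 278  186   63   89 2333] [315.9 222.7]
    [261 202  18  26 330] [269.2 215.1]
side med [256. 223.]
    [278 178  17  41 228] [288.  201.6]
    [ 215  202   64   66 1564] [241.5 221.2]
    [290 222   5  20  79] [292.3 231.4]
wrist small [314.  92.]
wrist large [342. 250.]
wrist med [232. 184.]
small [0.5687 0.0997 0.0991] [array([0.568 , 0.0905]), array([0.5686, 0.0992])]
med [0.5058 0.034  0.1033] [array([0.5131, 0.0242]), array([0.5045, 0.0262]), array([0.5082, 0.035 ])]
large [ 0.5909 -0.015   0.1094] [array([ 0.5977, -0.0218]), array([ 0.5889, -0.0246]), array([ 0.5892, -0.0136])]
```

View pics/tote.png

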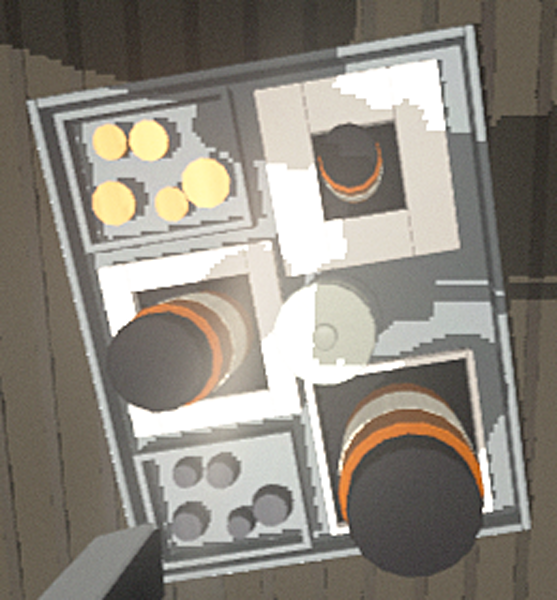

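The cropped wrist view gives cap centres (full-frame pixels) of small (313,89), medium (225,188) and large (344,255), with the knob at (302,176). The tote yaw is about +8°. I'll move above the small jar and take a closer look.

Call:
apply_moves --plan '[[[1,25,-2,0,0,0,0],[1,60,-4,0,0,0,0],[1,90,-6,0,0,0,0],[1,100,-6,0,0,0,0],[1,100,-6,10,0,0,0],[1,100,-6,20,0,0,0],[1,100,-6,20,0,0,0],[1,100,-6,20,0,0,0]]]' --grip_force 12

```text
clock: 1.15
position: [0.5691, 0.0993, 0.1853]
orientation: [-180.0, 0.0, 89.9]
contact_force: [0.4, -0.1, -0.5]
gripper_width: 0.0939
finger_force: 0.0
```

Run:
```python
from h import *
import pickle
c=snap('wrist','w1.png'); pickle.dump(c,open('w1.pkl','wb'))
print(np.round(manip.get_state()['position'],4))
for p,z in (((.5686,.0992),.105),((.506,.034),.111),((.59,-.0135),.117),((.558,.037),.068)): print(proj(c,(*p,z)))
```

```text
[0.5693 0.0995 0.1856]
[321.63335589 239.40719867]
[234.1640866  329.46369802]
[350.91337241 392.46190697]
[308.68121199 300.41692154]
```

View pics/w1.png

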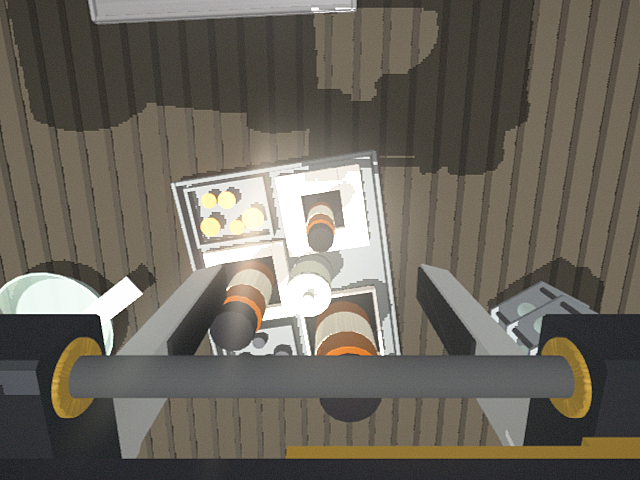

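This closer view has the small cap at (321,238), medium at (233,328) and knob at (308,298). All agree with the first measurement to within 1–2 mm. I'll descend and grip the small jar.

Call:
apply_moves --plan '[[[1,0,0,25,0,0,0],[1,0,0,60,0,0,0],[1,0,0,95,0,0,0],[1,0,0,125,0,0,0],[1,0,0,137,0,0,0],[1,0,0,137,0,0,0],[0.1,0,0,137,0,0,0],[0.1,0,0,137,0,0,0]]]' --grip_force 10

```text
clock: 2.2
position: [0.5701, 0.1001, 0.0498]
orientation: [179.8, -0.0, 90.0]
contact_force: [0.3, 0.1, -0.1]
gripper_width: 0.0776
finger_force: 0.0
```

Call:
apply_moves --plan '[[[0,0,0,0,0,0,0],[0,0,0,0,0,0,0],[0,0,0,0,0,0,0],[0,0,0,0,0,0,0],[0,0,0,0,0,0,0],[0,0,0,0,0,0,0],[0,0,0,-3,0,0,0],[0,0,0,-6,0,0,0]]]'

```text
clock: 3.2
position: [0.569, 0.1, 0.0546]
orientation: [-180.0, 0.0, 90.0]
contact_force: [-0.7, -0.3, -0.8]
gripper_width: 0.0221
finger_force: 10.0
```

Call:
apply_moves --plan '[[[0,0,0,-25,0,0,0],[0,0,0,-70,0,0,-5],[0,15,0,-110,0,0,-15],[0,60,-3,-130,0,0,-25],[0,110,-6,-130,0,0,-35],[0,160,-8,-130,0,0,-45],[0,200,-9,-120,0,0,-55],[0,210,-9,-100,0,0,-65]]]'

```text
clock: 4.2
position: [0.5603, 0.3131, 0.1551]
orientation: [179.8, 0.1, 155.5]
contact_force: [0.2, -1.2, -1.2]
gripper_width: 0.0219
finger_force: 10.0
```

Run:
```python
from h import *
import pickle
c=pickle.load(open('w1.pkl','rb'))
print('near edge',[np.round(ray(c,*p,z),4) for p in ((93,22),(356,11)) for z in (0,.01)])
c=snap('wrist','w2.png'); pickle.dump(c,open('w2.pkl','wb'))
s=manip.get_state(); print(np.round(s['position'],4),s['orientation'],s['gripper_width'],s['joint_pos'])
```

```text
near edge [array([0.3747, 0.2615, 0.    ]), array([0.38 , 0.259, 0.01 ]), array([0.5976, 0.2698, 0.    ]), array([0.5968, 0.2671, 0.01  ])]
[0.5583 0.3124 0.1514] [-179.9021409    -0.18119695  155.68037606] 0.021972837408269896 [ 2.29578367e+01  2.32725744e+01  8.26342669e+01  6.93130701e-02
  7.42879945e+01 -4.27415777e+01]
```

View pics/w2.png

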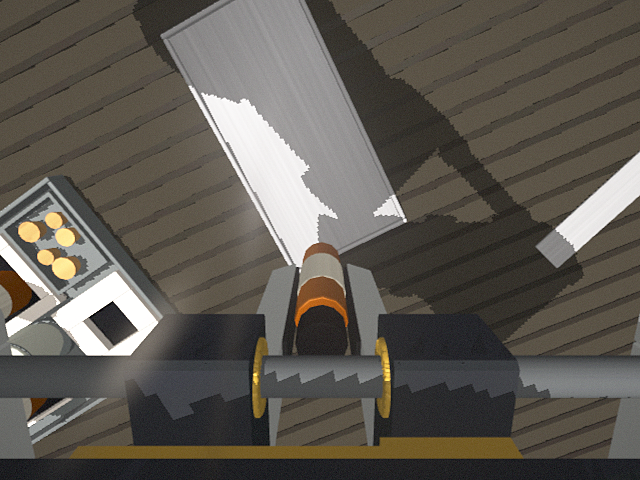

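The jar is held upright over the tray. Visible tray corners are at (162,36), (404,221) and (295,268), and the emptied small well is centred near (110,323).

Run:
```python
from h import *
import pickle
c=pickle.load(open('w2.pkl','rb'))
P=[ray(c,*p,.01) for p in ((162,36),(295,267),(404,221))]
print(np.round(P,4)); print('centre',(P[0]+P[2])/2, 'len',np.linalg.norm(P[0]-P[1]),np.linalg.norm(P[2]-P[1]), np.degrees(np.arctan2(*(P[1]-P[0])[[1,0]])))
W=np.array([ray(c,*p,.016) for p in ((108,300),(137,320),(111,348),(84,325))]); print('small well',np.round(W.mean(0),4),[np.linalg.norm(W[i]-W[i-1]).round(4) for i in range(4)])
print('cap', ray(c,321,333,.145+.057+.0))
```

```text
[[0.3801 0.2624 0.01  ]
 [0.5894 0.2747 0.01  ]
 [0.5905 0.377  0.01  ]]
centre [0.48531867 0.31972656 0.01      ] len 0.20970862263249487 0.10229013042963404 3.3622379640258764
small well [0.5672 0.1025 0.016 ] [np.float64(0.0346), np.float64(0.0302), np.float64(0.0387), np.float64(0.0312)]
cap [0.56023408 0.31260647 0.202     ]
```

Call:
apply_moves --plan '[[[0,0,0,15,0,0,0],[0,0,0,45,0,0,0],[0,0,0,75,0,0,0],[0,0,0,95,0,0,0],[0,0,0,104,0,0,0],[0,0,0,107,0,0,0],[0,0,0,109,0,0,0],[0,0,0,109,0,0,0]]]'

```text
clock: 5.25
position: [0.5605, 0.3101, 0.0462]
orientation: [179.9, 0.1, 155.0]
contact_force: [0.6, 0.7, -0.1]
gripper_width: 0.022
finger_force: 10.0
```

Call:
apply_moves --plan '[[[0,0,0,0,0,0,0],[0.5,0,0,0,0,0,0],[0.9,0,0,0,0,0,0],[0.9,0,0,0,0,0,0],[0.9,0,0,0,0,0,0],[0.9,0,0,-20,0,0,0],[1,0,0,-60,0,0,0],[1,0,0,-100,0,0,0]]]'

```text
clock: 6.25
position: [0.5598, 0.3099, 0.1462]
orientation: [-180.0, -0.0, 155.0]
contact_force: [-0.7, 0.2, 0.6]
gripper_width: 0.0882
finger_force: 0.0
```

Call:
apply_moves --plan '[[[1,-7,-28,-15,0,0,0],[1,-20,-80,-15,0,0,0],[1,-34,-134,-15,0,0,0],[1,-47,-188,-15,0,0,0],[1,-60,-240,-15,0,0,0],[1,-67,-266,-15,0,0,0],[1,-68,-272,-10,0,0,0],[1,-68,-272,0,0,0,0]]]'

```text
clock: 7.25
position: [0.5071, 0.0351, 0.1453]
orientation: [179.9, 0.0, 155.0]
contact_force: [-0.7, 0.4, 0.1]
gripper_width: 0.094
finger_force: 0.0
```

Run:
```python
from h import *
import pickle
c=snap('wrist','w3.png'); pickle.dump(c,open('w3.pkl','wb'))
s=manip.get_state(); print(np.round(s['position'],4),s['orientation'],s['gripper_width'])
print(proj(c,(.507,.0345,.111)),proj(c,(.59,-.0135,.117)),proj(c,(.558,.037,.068)))
```

```text
[0.5059 0.0356 0.1436] [-1.79988557e+02 -1.33509686e-01  1.55011516e+02] 0.09414858115148766
[320.51706102 262.30083295] [306.96941031 411.58212803] [354.07793174 303.02202914]
```

View pics/w3.png

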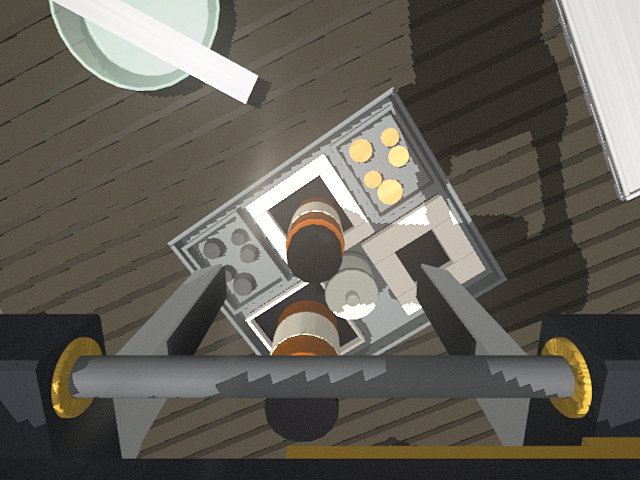

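The medium cap is at (315,252) against a predicted (320,262), so I'll shift about 3 mm. Then descend and grip.

Call:
apply_moves --plan '[[[1,4,-2,20,0,0,0],[1,4,-2,50,0,0,0],[1,4,-2,80,0,0,0],[1,4,-2,95,0,0,0],[1,4,-2,97,0,0,0],[1,4,-2,97,0,0,0],[0.2,4,-2,97,0,0,0],[0.2,4,-2,97,0,0,0]]]' --grip_force 15

```text
clock: 8.3
position: [0.5028, 0.0346, 0.0492]
orientation: [180.0, 0.1, 155.0]
contact_force: [-0.3, -0.8, -0.6]
gripper_width: 0.0774
finger_force: 0.0
```

Call:
apply_moves --plan '[[[0,0,0,0,0,0,0],[0,0,0,0,0,0,0],[0,0,0,0,0,0,0],[0,0,0,0,0,0,0],[0,0,0,0,0,0,0],[0,0,0,-5,0,0,0],[0,0,0,-25,0,0,0],[0,0,0,-60,0,0,0]]]'

```text
clock: 9.3
position: [0.5011, 0.0348, 0.1082]
orientation: [-179.9, -0.2, 155.0]
contact_force: [0.9, -0.1, -0.8]
gripper_width: 0.0377
finger_force: 15.0
```

Call:
apply_moves --plan '[[[0,0,0,-35,0,0,0],[0,12,25,-70,0,0,0],[0,35,72,-75,0,0,0],[0,60,122,-75,0,0,0],[0,85,173,-75,0,0,0],[0,108,221,-75,0,0,0],[0,121,247,-65,0,0,0],[0,124,252,-30,0,0,0]]]'

```text
clock: 10.3
position: [0.4977, 0.3187, 0.1398]
orientation: [179.7, 0.2, 155.2]
contact_force: [-0.7, -0.5, -2.3]
gripper_width: 0.0376
finger_force: 15.0
```

Call:
apply_moves --plan '[[[0,0,0,10,0,0,0],[0,0,0,35,0,0,0],[0,0,0,65,0,0,0],[0,0,0,82,0,0,0],[0,0,0,88,0,0,0],[0,0,0,91,0,0,0],[0,0,0,93,0,0,0],[0,0,0,93,0,0,0]]]'

```text
clock: 11.3
position: [0.4967, 0.3155, 0.046]
orientation: [180.0, 0.0, 155.0]
contact_force: [-0.6, -0.2, -0.9]
gripper_width: 0.0374
finger_force: 15.0
```

Call:
apply_moves --plan '[[[0,0,0,0,0,0,0],[0.6,0,0,0,0,0,0],[1,0,0,0,0,0,0],[1,0,0,0,0,0,0],[1,0,0,0,0,0,0],[1,0,0,-20,0,0,0],[1,0,0,-60,0,0,0],[1,0,0,-110,0,0,0]]]'

```text
clock: 12.3
position: [0.4956, 0.315, 0.1556]
orientation: [-179.9, -0.1, 155.0]
contact_force: [1.5, -0.5, 0.2]
gripper_width: 0.0936
finger_force: 0.0
```

Call:
apply_moves --plan '[[[1,-15,-17,-10,0,0,0],[1,-50,-58,-10,0,0,0],[1,-88,-102,-10,0,0,0],[1,-126,-146,-10,0,0,0],[1,-164,-190,-10,0,0,0],[1,-202,-233,-10,0,0,0],[1,-220,-255,-10,0,0,0],[1,-223,-258,-10,0,0,0]]]'

```text
clock: 13.3
position: [0.5897, -0.0144, 0.1653]
orientation: [-180.0, -0.0, 154.8]
contact_force: [-1.0, 0.2, 0.3]
gripper_width: 0.0941
finger_force: 0.0
```

Run:
```python
from h import *
import pickle
c=snap('wrist','w4.png'); pickle.dump(c,open('w4.pkl','wb'))
s=manip.get_state(); print(np.round(s['position'],4),s['orientation'],s['gripper_width'])
print(proj(c,(.59,-.0135,.117)),proj(c,(.558,.037,.068)),proj(c,(.75,.0,.118)))
```

```text
[ 0.5896 -0.0135  0.1653] [ 1.79990801e+02 -2.00862439e-02  1.54890852e+02] 0.0941886807927438
[323.09762556 254.49986025] [368.75834097 164.46625968] [438.22599949 446.05455214]
```

View pics/w4.png

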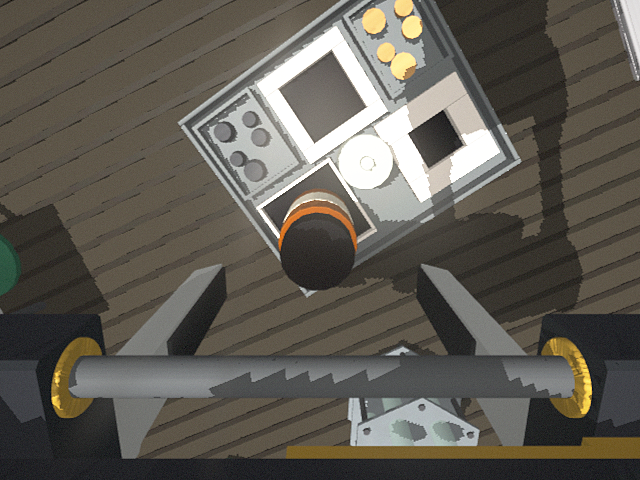

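Large cap at (318,250), a few mm from prediction; crucible knob at (367,163); rack around (415,420), clear of the fingers. I'll descend and grip the large jar.

Call:
apply_moves --plan '[[[1,2,-2,20,0,0,0],[1,2,-2,55,0,0,0],[1,2,-2,90,0,0,0],[1,2,-2,112,0,0,0],[1,2,-2,117,0,0,0],[1,2,-2,117,0,0,0],[0.3,2,-2,117,0,0,0],[0.3,2,-2,117,0,0,0]]]' --grip_force 25

```text
clock: 14.35
position: [0.5875, -0.0136, 0.0495]
orientation: [180.0, 0.1, 155.0]
contact_force: [-0.5, -0.1, -0.2]
gripper_width: 0.0776
finger_force: 0.0
```

Call:
apply_moves --plan '[[[0.1,0,0,0,0,0,0],[0.1,0,0,0,0,0,0],[0.1,0,0,0,0,0,0],[0.1,0,0,0,0,0,0],[0.1,0,0,0,0,0,0],[0.1,0,0,-5,0,0,0],[0.1,0,0,-25,0,0,0],[0.1,0,0,-60,0,0,0]]]'

```text
clock: 15.35
position: [0.5854, -0.013, 0.1074]
orientation: [-180.0, -0.2, 155.0]
contact_force: [0.5, -0.5, -1.3]
gripper_width: 0.0537
finger_force: 25.0
```

Run:
```python
from h import *
import pickle
c=pickle.load(open('w4.pkl','rb'))
r=lambda p,z:ray(c,*p,z)[:2]
print('knob',r((367,163),.068),'rack',r((415,425),.118))
for n,q in (('small',((432,107),(467,138),(436,170),(408,140))),('med out',((337,28),(388,107),(310,162),(257,80)))):
    W=np.array([r(p,.016) for p in q]); print(n,W.mean(0).round(4),[np.linalg.norm(W[i]-W[i-1]).round(4) for i in range(4)],np.degrees(np.arctan2(*(W[1]-W[0])[::-1])))
```

```text
knob [0.55654734 0.03628978] rack [ 0.72707061 -0.00820324]
small [0.5688 0.0988] [np.float64(0.0314), np.float64(0.0388), np.float64(0.035), np.float64(0.0347)] 26.276810832775748
med out [0.499  0.0295] [np.float64(0.0732), np.float64(0.0712), np.float64(0.0766), np.float64(0.0762)] 10.574311627731383
```

Call:
apply_moves --plan '[[[0,0,0,-35,0,0,0],[0,25,20,-72,0,0,0],[0,65,52,-78,0,0,0],[0,108,87,-78,0,0,0],[0,152,122,-78,0,0,0],[0,196,157,-78,0,0,0],[0,238,191,-78,0,0,0],[0,268,215,-78,0,0,0]]]'

```text
clock: 16.35
position: [0.4329, 0.2967, 0.1863]
orientation: [180.0, -0.1, 155.1]
contact_force: [0.2, 0.4, -1.9]
gripper_width: 0.0536
finger_force: 25.0
```

Call:
apply_moves --plan '[[[0,12,10,0,0,0,0],[0,15,12,15,0,0,0],[0,15,12,55,0,0,0],[0,15,12,95,0,0,0],[0,15,12,125,0,0,0],[0,15,12,136,0,0,0],[0,15,12,140,0,0,0],[0,15,12,141,0,0,0]]]'

```text
clock: 17.35
position: [0.4272, 0.3118, 0.0461]
orientation: [179.9, 0.1, 155.0]
contact_force: [0.5, 0.0, -2.3]
gripper_width: 0.0537
finger_force: 25.0
```

Call:
apply_moves --plan '[[[0.1,0,0,0,0,0,0],[0.7,0,0,0,0,0,0],[1,0,0,0,0,0,0],[1,0,0,0,0,0,0],[1,0,0,0,0,0,0],[1,0,0,-20,0,0,0],[1,0,0,-60,0,0,0],[1,0,0,-110,0,0,0]]]'

```text
clock: 18.35
position: [0.4255, 0.3113, 0.1557]
orientation: [-179.9, -0.1, 155.0]
contact_force: [0.4, 0.4, -0.6]
gripper_width: 0.0941
finger_force: 0.0
```

Call:
apply_moves --plan '[[[1,-15,-13,-12,0,0,0],[1,-50,-42,-12,0,0,0],[1,-92,-77,-12,0,0,0],[1,-134,-112,-12,0,0,0],[1,-176,-147,-12,0,0,0],[1,-214,-178,-12,0,0,0],[1,-231,-193,-12,0,0,0],[1,-234,-195,-12,0,0,0]]]'

```text
clock: 19.35
position: [0.556, 0.0355, 0.1672]
orientation: [180.0, -0.0, 154.9]
contact_force: [0.2, 0.3, 0.2]
gripper_width: 0.0939
finger_force: 0.0
```

Run:
```python
from h import *
import pickle
c=snap('wrist','w5.png'); pickle.dump(c,open('w5.pkl','wb'))
s=manip.get_state(); print(np.round(s['position'],4),s['orientation'],s['gripper_width'])
print(proj(c,(.5567,.0365,.068)))
```

```text
[0.5558 0.0361 0.1673] [ 1.79979305e+02 -5.06609729e-02  1.54947002e+02] 0.0937218605077707
[323.13521848 234.07259766]
```

View pics/w5.png

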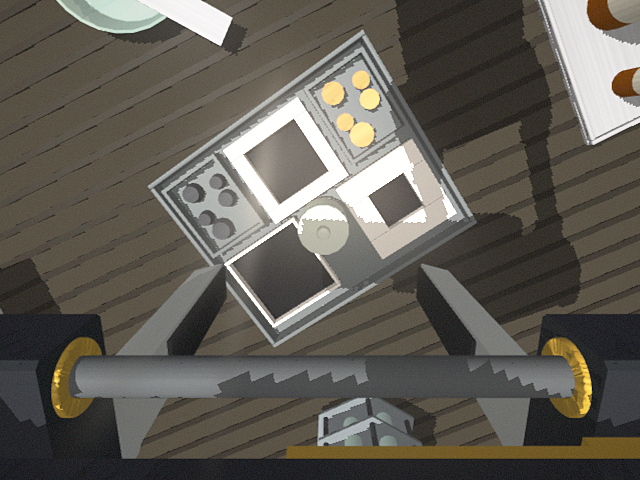

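The three wells are empty and the knob is at (323,233), as predicted. Well centres are large ~(283,273), medium ~(286,158) and small ~(395,199). I'll grip the crucible.

Call:
apply_moves --plan '[[[1,0,0,20,0,0,0],[1,0,0,55,0,0,0],[1,0,0,90,0,0,0],[1,0,0,120,0,0,0],[1,0,0,136,0,0,0],[1,0,0,139,0,0,0],[0.2,0,0,139,0,0,0],[0.2,0,0,139,0,0,0]]]' --grip_force 12

```text
clock: 20.4
position: [0.5568, 0.0362, 0.0296]
orientation: [179.9, 0.1, 155.0]
contact_force: [-0.3, -0.1, -0.4]
gripper_width: 0.0774
finger_force: 0.0
```

Call:
apply_moves --plan '[[[0,0,0,0,0,0,0],[0,0,0,0,0,0,0],[0,0,0,0,0,0,0],[0,0,0,0,0,0,0],[0,0,0,0,0,0,0],[0,0,0,-5,0,0,0],[0,0,0,-25,0,0,0],[0,0,0,-60,0,0,0]]]'

```text
clock: 21.4
position: [0.5546, 0.0361, 0.0881]
orientation: [-179.9, -0.2, 155.0]
contact_force: [0.2, -0.3, -0.3]
gripper_width: 0.0396
finger_force: 12.0
```

Run:
```python
from h import *
import pickle
c=pickle.load(open('w5.pkl','rb')); g=cv2.cvtColor(c['color'],cv2.COLOR_RGB2GRAY)
r=lambda p,z:ray(c,*p,z)[:2]
for n,s in (('large',(283,273)),('med',(286,158)),('small',(395,199))):
    m=np.zeros((482,642),np.uint8); cv2.floodFill(g.copy(),m,s,255,12,12,cv2.FLOODFILL_MASK_ONLY|4|cv2.FLOODFILL_FIXED_RANGE)
    cs,_=cv2.findContours(m[1:-1,1:-1],0,1); q=max(cs,key=cv2.contourArea)
    P=np.array([r(p[0],.007) for p in q],np.float32)*1000; R=cv2.minAreaRect(P); print(n,np.round(R[0],1),np.round(R[1],1),round(R[2],1))
for n,q in (('large',((287,224),(340,285),(278,322),(228,265))),('med',((289,120),(328,168),(284,196),(243,150))),('small',((398,173),(422,200),(392,228),(368,195)))):
    W=np.array([r(p,.016) for p in q]); print(n,W.mean(0).round(4),[np.linalg.norm(W[i]-W[i-1]).round(4) for i in range(4)])
```

```text
large [594.5 -14.6] [64.3 60.8] 35.9
med [499.9  27.9] [51.7 49.9] 8.8
small [570.  100.3] [33.4 34.7] 8.9
large [ 0.5883 -0.0174] [np.float64(0.0654), np.float64(0.0735), np.float64(0.0679), np.float64(0.0705)]
med [0.4973 0.0304] [np.float64(0.0455), np.float64(0.0502), np.float64(0.0443), np.float64(0.0508)]
small [0.5672 0.0997] [np.float64(0.031), np.float64(0.0316), np.float64(0.0348), np.float64(0.0363)]
```

Call:
apply_moves --plan '[[[0,0,0,-40,0,0,0],[0,-5,-20,-85,0,0,0],[0,-18,-65,-110,0,0,0],[0,-32,-117,-112,0,0,0],[0,-47,-170,-112,0,0,0],[0,-61,-223,-112,0,0,0],[0,-75,-276,-112,0,0,0],[0,-88,-320,-112,0,0,0]]]'

```text
clock: 22.4
position: [0.4996, -0.293, 0.2007]
orientation: [-180.0, 0.0, 154.9]
contact_force: [0.2, 0.4, -0.5]
gripper_width: 0.0396
finger_force: 12.0
```

Call:
apply_moves --plan '[[[0,-6,-20,0,0,0,0],[0,-7,-25,0,0,0,0],[0,-7,-25,5,0,0,0],[0,-7,-25,15,0,0,0],[0,-7,-25,20,0,0,0],[0,-7,-25,20,0,0,0],[0,-7,-25,20,0,0,0],[0,-7,-25,20,0,0,0]]]'

```text
clock: 23.4
position: [0.4964, -0.3168, 0.1808]
orientation: [-180.0, 0.0, 155.0]
contact_force: [-0.5, -0.1, -0.9]
gripper_width: 0.0395
finger_force: 12.0
```

Run:
```python
from h import *
import pickle
c=snap('wrist','w6.png'); pickle.dump(c,open('w6.pkl','wb')); s=snap('side','s6.png')
st=manip.get_state(); print(np.round(st['position'],4),st['orientation'],st['gripper_width'],st['joint_pos'])
print(proj(c,(.497,-.317,.13)))
cv2.imwrite('pics/c6.png',np.hstack([cv2.resize(c['color'],(480,360)),cv2.resize(s['color'][290:470,190:340],(300,360))])[:,:,::-1])
```

```text
[ 0.4963 -0.3169  0.1807] [-1.79995931e+02  3.08737588e-02  1.54996938e+02] 0.03914039864847647 [-3.93278839e+01  1.77999481e+01  8.69006310e+01  3.82152256e-03
  7.52685002e+01 -1.04325792e+02]
[321.75780129 254.34427107]
```

View pics/c6.png

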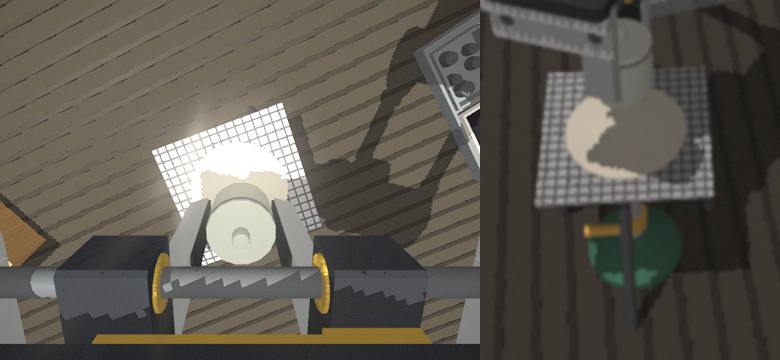

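The gauze centre sits at about (315,251) in full-frame wrist pixels, against a predicted (322,254). That calls for a nudge of roughly 2–3 mm; then lower and release.

Call:
apply_moves --plan '[[[0,1,-3,8,0,0,0],[0,1,-3,18,0,0,0],[0,1,-3,26,0,0,0],[0,1,-3,31,0,0,0],[0,1,-3,33,0,0,0],[0,1,-3,34,0,0,0],[0,1,-3,35,0,0,0],[0,1,-3,35,0,0,0]]]'

```text
clock: 24.5
position: [0.4942, -0.3191, 0.1464]
orientation: [-180.0, 0.1, 155.0]
contact_force: [-0.7, 1.4, 3.8]
gripper_width: 0.0393
finger_force: 12.0
```

Call:
apply_moves --plan '[[[0,0,0,0,0,0,0],[0.5,0,0,0,0,0,0],[1,0,0,0,0,0,0],[1,0,0,0,0,0,0],[1,0,0,0,0,0,0],[1,0,0,-15,0,0,0],[1,0,0,-45,0,0,0],[1,0,0,-80,0,0,0]]]'

```text
clock: 25.5
position: [0.4939, -0.319, 0.2269]
orientation: [180.0, -0.0, 155.0]
contact_force: [0.4, -0.5, 0.7]
gripper_width: 0.094
finger_force: 0.0
```

Run:
```python
from h import *
import pickle
c=snap('wrist'); s=snap('side')
pickle.dump((c,s),open('w7.pkl','wb'))
st=manip.get_state(); print(np.round(st['position'],4),st['gripper_width'])
cv2.imwrite('pics/c7.png',np.hstack([cv2.resize(c['color'],(480,360)),cv2.resize(s['color'][290:470,190:340],(300,360))])[:,:,::-1])
```

```text
[ 0.4962 -0.3208  0.2307] 0.09389343832699597
```

View pics/c7.png

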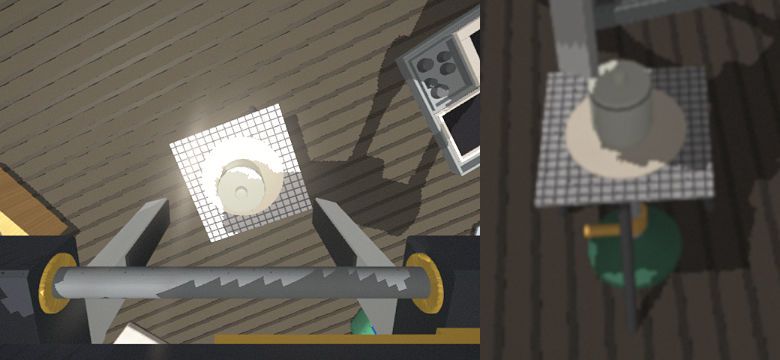

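The crucible stands upright on the gauze, with the knob at (321,256) and the gauze centre at (324,232). I'll check its centring numerically.

Run:
```python
from h import *
import pickle
c,s=pickle.load(open('w7.pkl','rb'))
G=np.array([ray(c,u/.75,v/.75,.13) for u,v in ((170,145),(280,104),(311,208),(213,241))]); print('gauze',G.mean(0),np.linalg.norm(G[0]-G[1]))
print('knob',ray(c,321,256,.186))
# side: corners and knob/foot
f=lambda u,v:(190+u-480 if 0 else 190+(u-480)/2,290+v/2)
G=np.array([ray(s,*f(*p),.13) for p in ((548,73),(703,67),(713,200),(535,206))]); print('gauze side',G.mean(0)); print('disc',ray(s,262.3,355.3,.13),'foot~',ray(s,*f(622,138),.13))
```

```text
gauze [ 0.49595982 -0.31742471  0.13      ] 0.10989500754220875
knob [ 0.4924166  -0.31867903  0.186     ]
gauze side [ 0.49633258 -0.31968085  0.13      ]
disc [ 0.49608887 -0.3184538   0.13      ] foot~ [ 0.49395415 -0.3244293   0.13      ]
```

Centring is within about 4 mm, so the crucible is wholly on the ceramic. Now I'll return the large jar.

Call:
apply_moves --plan '[[[1,16,27,0,0,0,0],[1,39,65,0,0,0,0],[1,66,109,0,0,0,0],[1,95,157,0,0,0,0],[1,125,206,0,0,0,0],[1,154,255,0,0,0,0],[1,184,304,0,0,0,0],[1,213,353,0,0,0,0]]]'

```text
clock: 26.6
position: [0.4494, 0.0926, 0.2254]
orientation: [180.0, 0.0, 155.0]
contact_force: [-0.0, 0.2, -0.1]
gripper_width: 0.094
finger_force: 0.0
```

Call:
apply_moves --plan '[[[1,30,50,0,0,0,0],[1,60,99,0,0,0,0],[1,90,149,0,0,0,0],[1,110,182,0,0,0,0],[1,115,190,20,0,0,0],[1,115,190,40,0,0,0],[1,115,190,40,0,0,0],[1,115,190,40,0,0,0]]]'

```text
clock: 27.6
position: [0.4266, 0.3117, 0.186]
orientation: [180.0, 0.0, 155.0]
contact_force: [0.3, 0.7, 0.5]
gripper_width: 0.094
finger_force: 0.0
```

Run:
```python
from h import *
c=snap('wrist','w8.png')
st=manip.get_state(); print(np.round(st['position'],4),st['orientation'],st['gripper_width'])
for p in ((.427,.312,.114),(.497,.315,.108),(.56,.31,.102)): print(proj(c,p))
```

```text
[0.4268 0.3118 0.1863] [1.79930006e+02 5.40049517e-02 1.54976275e+02] 0.0941536184999041
[322.17432003 244.22880813]
[366.70035115 324.52075887]
[392.0451878  390.26604893]
```

View pics/w8.png

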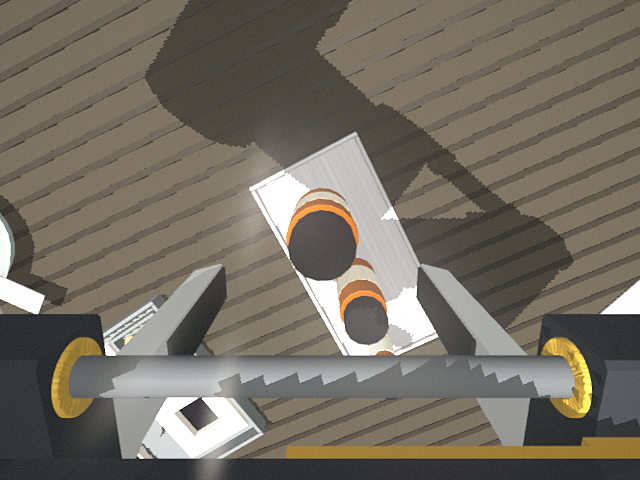

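All three jars stand upright on the tray, with the large cap at (322,245) as predicted. Gripping the large jar.

Call:
apply_moves --plan '[[[1,0,0,20,0,0,0],[1,0,0,55,0,0,0],[1,0,0,90,0,0,0],[1,0,0,120,0,0,0],[1,0,0,136,0,0,0],[1,0,0,139,0,0,0],[0.4,0,0,139,0,0,0],[0.1,0,0,139,0,0,0]]]' --grip_force 25

```text
clock: 28.65
position: [0.4271, 0.3121, 0.0476]
orientation: [179.9, 0.1, 155.0]
contact_force: [0.2, -0.7, 0.4]
gripper_width: 0.0775
finger_force: 0.0
```

Call:
apply_moves --plan '[[[0.1,0,0,0,0,0,0],[0.1,0,0,0,0,0,0],[0.1,0,0,0,0,0,0],[0.1,0,0,0,0,0,0],[0.1,0,0,-5,0,0,0],[0.1,0,0,-30,0,0,0],[0.1,0,0,-75,0,0,0],[0.1,0,0,-120,0,0,0]]]'

```text
clock: 29.65
position: [0.4256, 0.3113, 0.1671]
orientation: [-179.9, -0.1, 155.0]
contact_force: [0.5, 0.0, -1.5]
gripper_width: 0.0537
finger_force: 25.0
```

Call:
apply_moves --plan '[[[0,-15,-12,-15,0,0,0],[0,-50,-40,-20,0,0,0],[0,-92,-74,-20,0,0,0],[0,-136,-109,-20,0,0,0],[0,-180,-144,-20,0,0,0],[0,-224,-179,-20,0,0,0],[0,-262,-210,-20,0,0,0],[0,-281,-225,-20,0,0,0]]]'

```text
clock: 30.65
position: [0.5855, -0.0144, 0.1846]
orientation: [-179.9, -0.2, 154.8]
contact_force: [-0.7, 0.5, -1.7]
gripper_width: 0.0536
finger_force: 25.0
```

Call:
apply_moves --plan '[[[0,-4,-3,5,0,0,0],[0,-4,-3,35,0,0,0],[0,-4,-3,70,0,0,0],[0,-4,-3,100,0,0,0],[0,-4,-3,115,0,0,0],[0,-4,-3,121,0,0,0],[0,-4,-3,124,0,0,0],[0,-4,-3,124,0,0,0]]]'

```text
clock: 31.65
position: [0.5887, -0.0153, 0.0633]
orientation: [180.0, 0.1, 155.0]
contact_force: [-0.6, -0.3, -1.1]
gripper_width: 0.0535
finger_force: 25.0
```

Call:
apply_moves --plan '[[[0,0,0,3,0,0,0],[0,0,0,6,0,0,0],[0,0,0,9,0,0,0],[0,0,0,11,0,0,0],[0,0,0,12,0,0,0],[0,0,0,13,0,0,0],[0,0,0,14,0,0,0],[0,0,0,14,0,0,0]]]'

```text
clock: 32.65
position: [0.5882, -0.0154, 0.0498]
orientation: [180.0, 0.0, 155.0]
contact_force: [-1.4, 0.2, 6.0]
gripper_width: 0.0534
finger_force: 25.0
```

Call:
apply_moves --plan '[[[0.1,0,0,0,0,0,0],[0.7,0,0,0,0,0,0],[1,0,0,0,0,0,0],[1,0,0,0,0,0,0],[1,0,0,0,0,0,0],[1,0,0,-25,0,0,0],[1,0,0,-70,0,0,0],[1,0,0,-120,0,0,0]]]' --grip_force 15

```text
clock: 33.65
position: [0.5876, -0.0153, 0.169]
orientation: [-180.0, -0.1, 155.0]
contact_force: [0.3, -0.3, -0.6]
gripper_width: 0.0937
finger_force: 0.0
```

Call:
apply_moves --plan '[[[1,15,18,0,0,0,0],[1,50,58,0,0,0,0],[1,87,102,0,0,0,0],[1,125,146,0,0,0,0],[1,163,190,0,0,0,0],[1,200,234,0,0,0,0],[1,219,256,0,0,0,0],[1,223,260,10,0,0,0]]]'

```text
clock: 34.65
position: [0.4947, 0.3164, 0.1575]
orientation: [-180.0, -0.0, 155.2]
contact_force: [0.8, 0.2, 0.6]
gripper_width: 0.0942
finger_force: 0.0
```

Call:
apply_moves --plan '[[[1,0,0,20,0,0,0],[1,0,0,55,0,0,0],[1,0,0,90,0,0,0],[1,0,0,106,0,0,0],[1,0,0,112,0,0,0],[1,0,0,112,0,0,0],[0.4,0,0,112,0,0,0],[0.1,0,0,112,0,0,0]]]'

```text
clock: 35.65
position: [0.4966, 0.3148, 0.0475]
orientation: [179.9, 0.1, 155.0]
contact_force: [0.2, 0.1, 1.1]
gripper_width: 0.0771
finger_force: 0.0
```

Call:
apply_moves --plan '[[[0,0,0,0,0,0,0],[0,0,0,0,0,0,0],[0,0,0,0,0,0,0],[0,0,0,0,0,0,0],[0,0,0,-5,0,0,0],[0,0,0,-30,0,0,0],[0,0,0,-75,0,0,0],[0,0,0,-120,0,0,0]]]'

```text
clock: 36.65
position: [0.4955, 0.3143, 0.1675]
orientation: [-180.0, -0.0, 155.0]
contact_force: [0.0, 0.5, -1.2]
gripper_width: 0.0378
finger_force: 15.0
```

Call:
apply_moves --plan '[[[0,-8,-16,-15,0,0,0],[0,-26,-54,-15,0,0,0],[0,-48,-100,-15,0,0,0],[0,-70,-147,-15,0,0,0],[0,-92,-193,-15,0,0,0],[0,-112,-234,-15,0,0,0],[0,-121,-253,-10,0,0,0],[0,-123,-257,5,0,0,0]]]'

```text
clock: 37.65
position: [0.4981, 0.0276, 0.1605]
orientation: [-180.0, -0.0, 154.8]
contact_force: [-0.3, 1.0, -1.1]
gripper_width: 0.0376
finger_force: 15.0
```

Call:
apply_moves --plan '[[[0,0,0,15,0,0,0],[0,0,0,50,0,0,0],[0,0,0,80,0,0,0],[0,0,0,95,0,0,0],[0,0,0,99,0,0,0],[0,0,0,99,0,0,0],[0,0,0,99,0,0,0],[0,0,0,99,0,0,0]]]'

```text
clock: 38.65
position: [0.4995, 0.0295, 0.0633]
orientation: [180.0, 0.1, 155.0]
contact_force: [-0.7, 0.1, -1.6]
gripper_width: 0.0379
finger_force: 15.0
```

Call:
apply_moves --plan '[[[0,0,0,3,0,0,0],[0,0,0,6,0,0,0],[0,0,0,9,0,0,0],[0,0,0,11,0,0,0],[0,0,0,12,0,0,0],[0,0,0,13,0,0,0],[0,0,0,14,0,0,0],[0,0,0,14,0,0,0]]]'

```text
clock: 39.65
position: [0.4989, 0.0296, 0.0495]
orientation: [180.0, 0.0, 155.0]
contact_force: [-2.4, 0.6, 6.2]
gripper_width: 0.0379
finger_force: 15.0
```

Call:
apply_moves --plan '[[[0,0,0,0,0,0,0],[0.6,0,0,0,0,0,0],[1,0,0,0,0,0,0],[1,0,0,0,0,0,0],[1,0,0,0,0,0,0],[1,0,0,-25,0,0,0],[1,0,0,-70,0,0,0],[1,0,0,-120,0,0,0]]]' --grip_force 10

```text
clock: 40.65
position: [0.4982, 0.0296, 0.1691]
orientation: [-180.0, -0.1, 155.0]
contact_force: [1.0, -0.8, 0.6]
gripper_width: 0.0938
finger_force: 0.0
```

Call:
apply_moves --plan '[[[1,4,18,0,0,0,0],[1,14,60,0,0,0,0],[1,25,110,0,0,0,0],[1,36,160,0,0,0,0],[1,48,210,0,0,0,0],[1,59,258,0,0,0,0],[1,63,276,0,0,0,0],[1,63,279,10,0,0,0]]]'

```text
clock: 41.65
position: [0.5594, 0.3099, 0.1574]
orientation: [-180.0, 0.0, 155.1]
contact_force: [-0.1, -0.2, 0.3]
gripper_width: 0.094
finger_force: 0.0
```

Call:
apply_moves --plan '[[[1,0,0,20,0,0,0],[1,0,0,55,0,0,0],[1,0,0,90,0,0,0],[1,0,0,106,0,0,0],[1,0,0,112,0,0,0],[1,0,0,112,0,0,0],[0.4,0,0,112,0,0,0],[0.1,0,0,112,0,0,0]]]'

```text
clock: 42.65
position: [0.5603, 0.3094, 0.0475]
orientation: [179.9, 0.1, 155.0]
contact_force: [0.2, 0.4, 0.0]
gripper_width: 0.0774
finger_force: 0.0
```

Call:
apply_moves --plan '[[[0,0,0,0,0,0,0],[0,0,0,0,0,0,0],[0,0,0,0,0,0,0],[0,0,0,0,0,0,0],[0,0,0,-5,0,0,0],[0,0,0,-30,0,0,0],[0,0,0,-75,0,0,0],[0,0,0,-120,0,0,0]]]'

```text
clock: 43.65
position: [0.5593, 0.309, 0.1676]
orientation: [-180.0, -0.0, 155.0]
contact_force: [0.4, -0.2, 0.2]
gripper_width: 0.0216
finger_force: 10.0
```

Call:
apply_moves --plan '[[[0,-8,-16,-10,0,0,0],[0,-25,-48,-10,0,0,0],[0,-45,-87,-10,0,0,0],[0,-65,-126,-10,0,0,0],[0,-83,-161,-10,0,0,0],[0,-93,-180,-5,0,0,0],[0,-96,-187,5,0,0,0],[0,-96,-187,20,0,0,0]]]'

```text
clock: 44.65
position: [0.5674, 0.0993, 0.1454]
orientation: [180.0, -0.0, 155.0]
contact_force: [0.4, -0.4, -1.2]
gripper_width: 0.0217
finger_force: 10.0
```

Call:
apply_moves --plan '[[[0,0,0,15,0,0,0],[0,0,0,45,0,0,0],[0,0,0,70,0,0,0],[0,0,0,81,0,0,0],[0,0,0,84,0,0,0],[0,0,0,84,0,0,0],[0,0,0,84,0,0,0],[0,0,0,84,0,0,0]]]'

```text
clock: 45.65
position: [0.5679, 0.0995, 0.0627]
orientation: [179.9, 0.0, 155.0]
contact_force: [-1.6, 0.2, 2.5]
gripper_width: 0.0217
finger_force: 10.0
```

Call:
apply_moves --plan '[[[0,0,0,3,0,0,0],[0,0,0,6,0,0,0],[0,0,0,9,0,0,0],[0,0,0,11,0,0,0],[0,0,0,12,0,0,0],[0,0,0,13,0,0,0],[0,0,0,14,0,0,0],[0,0,0,14,0,0,0]]]'

```text
clock: 46.65
position: [0.5702, 0.0985, 0.0514]
orientation: [179.9, 0.3, 155.0]
contact_force: [-1.2, -2.4, 12.7]
gripper_width: 0.022
finger_force: 10.0
```

An early contact force with the tool 3 mm high suggests the jar may be resting on the frame. I'll lift slightly and look.

Call:
apply_moves --plan '[[[0,0,0,-4,0,0,0],[0,0,0,-10,0,0,0],[0,0,0,-16,0,0,0],[0,0,0,-22,0,0,0],[0,0,0,-27,0,0,0],[0,0,0,-30,0,0,0],[0,0,0,-30,0,0,0],[0,0,0,-30,0,0,0]]]'

```text
clock: 47.65
position: [0.5674, 0.099, 0.0783]
orientation: [-180.0, -0.0, 155.0]
contact_force: [-0.4, -0.2, -0.3]
gripper_width: 0.0218
finger_force: 10.0
```

Run:
```python
from h import *
import pickle
d={n:snap(n) for n in('wrist','side','scene')}; pickle.dump(d,open('d9.pkl','wb'))
st=manip.get_state(); print(np.round(st['position'],4),st['orientation'],st['gripper_width'],st['contact_force'])
w=d['wrist']['color'][90:390,170:470]; s=d['side']['color'][170:320,210:360]; sc=d['scene']['color'][180:310,235:385]
r=lambda a:cv2.resize(a,(400,300),interpolation=cv2.INTER_CUBIC)
w=cv2.resize(w,(400,400)); s=cv2.resize(s,(400,400),interpolation=2)
t=cv2.resize(sc,(230,200)); b=d['side']['color'][280:480,60:630]
bb=np.zeros((200,800,3),np.uint8); bb[:,:230]=t; bb[:,230:]=b
cv2.imwrite('pics/c9.png',np.vstack([np.hstack([w,s]),bb])[:,:,::-1])
for z in(.016,): print('well c',proj(d['wrist'],(.5685,.1,z)),proj(d['side'],(.5685,.1,z)))
p=st['position']; print('jar foot pred',proj(d['wrist'],(p[0],p[1],p[2]-.042)),proj(d['side'],(p[0],p[1],p[2]-.042)))
```

```text
[0.5675 0.099  0.0783] [-1.79991692e+02 -1.45520787e-02  1.55001364e+02] 0.021583859315574695 [0.20681311 0.56657991 0.03233924]
well c [323.65932358 248.88425693] [284.94580049 236.065453  ]
jar foot pred [321.6529361  257.89145291] [284.22890731 228.56158797]
```

View pics/c9.png

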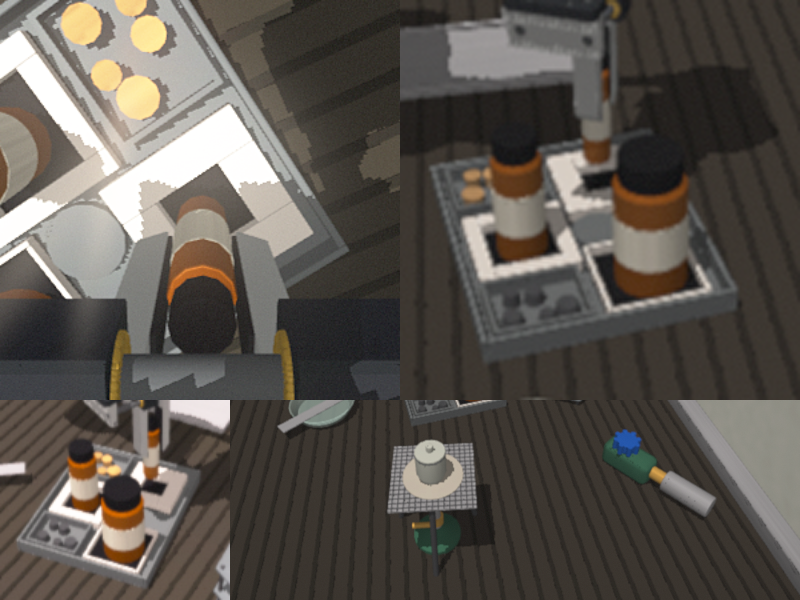

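The large and medium jars sit down in their wells and the crucible stands on the gauze centre. The small jar is still held above its well: wrist cap (321,326), foot about (322,253), well centre about (325,247); side-view foot (284,230). I'll work out the offset.

Run:
```python
from h import *
import pickle
d=pickle.load(open('d9.pkl','rb')); w,s=d['wrist'],d['side']
hs=cv2.cvtColor(s['color'],cv2.COLOR_RGB2HSV)
for v in range(222,240): print(v,s['color'][v,281:288:2].tolist())
for z in(.034,.036,.038,.043): print('foot low edge pred side',z,max(proj(s,(.5675+.011*np.cos(a),.099+.011*np.sin(a),z))[1] for a in np.linspace(0,6.28,60)), 'wrist foot top edge',min(proj(w,(.5675+.011*np.cos(a),.099+.011*np.sin(a),z))[1] for a in np.linspace(0,6.28,60)))
print('wrist col322',[(v,w['color'][v,322].tolist()) for v in range(226,246,1)])
C=lambda u,v:(170+u*.75,90+v*.75)
for n,p in (('top',(200,160)),('right',(258,208)),('left',(157,210))): print(n,ray(w,*C(*p),.016))
for z in (.134,.138,.141): print('cap top pred',z,proj(w,(.5675,.099,z)), ray(w,321.5,326,z))
# dark well floor row profiles
g=cv2.cvtColor(w['color'],cv2.COLOR_RGB2GRAY)
print(g[222,300:350].tolist());
```

```text
222 [[112, 98, 85], [113, 101, 89], [106, 95, 84], [81, 60, 45]]
223 [[96, 64, 41], [97, 71, 52], [85, 57, 38], [70, 42, 22]]
224 [[92, 54, 23], [90, 54, 27], [81, 49, 23], [70, 43, 21]]
225 [[95, 57, 29], [92, 56, 27], [84, 49, 24], [72, 44, 23]]
226 [[100, 62, 33], [97, 61, 32], [86, 53, 28], [74, 45, 24]]
227 [[102, 64, 33], [96, 59, 29], [86, 52, 26], [74, 46, 24]]
228 [[102, 63, 33], [93, 57, 28], [85, 52, 25], [73, 44, 24]]
229 [[100, 61, 32], [92, 54, 24], [85, 51, 26], [75, 48, 31]]
230 [[108, 73, 51], [97, 63, 37], [88, 56, 35], [94, 77, 68]]
231 [[114, 96, 83], [111, 91, 78], [104, 88, 79], [115, 106, 100]]
232 [[130, 122, 116], [133, 124, 118], [124, 117, 111], [124, 118, 113]]
233 [[143, 135, 130], [142, 136, 130], [112, 106, 102], [99, 95, 92]]
234 [[116, 110, 106], [110, 105, 100], [70, 67, 65], [51, 48, 46]]
235 [[62, 59, 58], [42, 41, 39], [27, 25, 25], [21, 20, 22]]
236 [[31, 31, 32], [18, 20, 20], [20, 21, 21], [19, 20, 20]]
237 [[28, 27, 28], [23, 23, 23], [18, 20, 21], [19, 21, 22]]
238 [[23, 21, 23], [23, 24, 23], [18, 18, 16], [15, 18, 18]]
239 [[23, 21, 22], [1
[... 784 characters left out ...]
[138, 106, 87]), (243, [130, 101, 82]), (244, [134, 101, 83]), (245, [134, 101, 83])]
top [0.5443746  0.10864417 0.016     ]
right [0.57756188 0.1240693  0.016     ]
left [0.55789252 0.07940913 0.016     ]
cap top pred 0.134 [321.91682227 345.09245825] [0.56077053 0.10196883 0.134     ]
cap top pred 0.138 [321.93717662 351.31709258] [0.55884737 0.10286023 0.138     ]
cap top pred 0.141 [321.95324346 356.23054706] [0.557405   0.10352879 0.141     ]
[254, 255, 255, 255, 255, 254, 255, 255, 255, 254, 255, 254, 255, 255, 255, 255, 255, 247, 83, 91, 105, 109, 115, 114, 115, 113, 111, 109, 112, 114, 109, 115, 110, 113, 112, 108, 112, 104, 100, 126, 252, 255, 255, 255, 254, 254, 255, 254, 255, 254]
```

Run:
```python
from h import *
import pickle
d=pickle.load(open('d9.pkl','rb')); w=d['wrist']
g=cv2.cvtColor(w['color'],cv2.COLOR_RGB2GRAY).astype(int)
L=[];R=[]
for v in range(212,246,2):
    row=g[v]; s=324 if v<235 else 345
    if row[s]>150: continue
    a=s
    while row[a]<150: a-=1
    b=s
    while row[b]<150: b+=1
    L.append((a,v)); R.append((b,v))
print(L);print(R)
def fit(Q):
    P=np.array([ray(w,*q,.016)[:2] for q in Q],np.float32)*1000; l=cv2.fitLine(P,cv2.DIST_HUBER,0,.01,.01).ravel(); return l,np.degrees(np.arctan2(l[1],l[0]))
a=np.radians(8.7)
for n,Q in (('L',[q for q in L if q[1]<235]),('R',R)):
    l,t=fit(Q); print(n,l.round(3),t)
```

```text
[(323, 218), (320, 220), (317, 222), (314, 224), (311, 226), (308, 228), (305, 230), (301, 232), (298, 234), (295, 236), (292, 238), (289, 240), (289, 242), (290, 244)]
[(337, 218), (338, 220), (340, 222), (341, 224), (342, 226), (344, 228), (345, 230), (347, 232), (348, 234), (349, 236), (351, 238), (353, 240), (354, 242), (355, 244)]
L [ 1.45000e-01 -9.89000e-01  5.51281e+02  9.89390e+01] -81.68234
R [9.84000e-01 1.78000e-01 5.63744e+02 1.17921e+02] 10.279392
```

The jar is about 4 mm off-centre in the well in -x. I'll shift it and lower again in stages.

Call:
apply_moves --plan '[[[0,-1,1,0,0,0,0],[0,-3,2,0,0,0,0],[0,-3,2,5,0,0,0],[0,-3,2,10,0,0,0],[0,-3,2,15,0,0,0],[0,-3,2,18,0,0,0],[0,-3,2,20,0,0,0],[0,-3,2,20,0,0,0]]]'

```text
clock: 48.8
position: [0.5711, 0.0996, 0.0584]
orientation: [-180.0, -0.0, 155.0]
contact_force: [0.5, -0.3, -0.5]
gripper_width: 0.0211
finger_force: 10.0
```

Call:
apply_moves --plan '[[[0,0,0,1,0,0,0],[0,0,0,2,0,0,0],[0,0,0,3,0,0,0],[0,0,0,4,0,0,0],[0,0,0,5,0,0,0],[0,0,0,6,0,0,0],[0,0,0,6,0,0,0],[0,0,0,6,0,0,0]]]'

```text
clock: 49.8
position: [0.5712, 0.0996, 0.0525]
orientation: [180.0, 0.0, 155.0]
contact_force: [-0.2, 0.2, -0.9]
gripper_width: 0.0219
finger_force: 10.0
```

Call:
apply_moves --plan '[[[0,0,0,1,0,0,0],[0,0,0,2,0,0,0],[0,0,0,2,0,0,0],[0,0,0,3,0,0,0],[0,0,0,3,0,0,0],[0,0,0,4,0,0,0],[0,0,0,4,0,0,0],[0,0,0,4,0,0,0]]]'

```text
clock: 50.8
position: [0.5721, 0.0993, 0.0509]
orientation: [180.0, 0.2, 155.0]
contact_force: [-1.9, -0.8, 13.6]
gripper_width: 0.022
finger_force: 10.0
```

Call:
apply_moves --plan '[[[0,0,0,-1,0,0,0],[0,0,0,-2,0,0,0],[0.2,0,0,-2,0,0,0],[0.5,0,0,-2,0,0,0],[0.9,0,0,-2,0,0,0],[1,0,0,-2,0,0,0],[1,0,0,-2,0,0,0],[1,0,0,-2,0,0,0]]]'

```text
clock: 51.8
position: [0.5711, 0.0996, 0.0504]
orientation: [-180.0, -0.0, 155.0]
contact_force: [-0.3, -0.0, -0.1]
gripper_width: 0.0679
finger_force: 0.0
```

Call:
apply_moves --plan '[[[1,0,0,-10,0,0,0],[1,0,0,-40,0,0,0],[1,0,0,-80,0,0,0],[1,0,0,-120,0,0,0],[1,10,20,-150,0,0,0],[1,30,60,-170,0,0,0],[1,50,105,-180,0,0,0],[1,60,125,-180,0,0,0]]]'

```text
clock: 52.8
position: [0.5699, 0.2405, 0.2322]
orientation: [179.9, 0.1, 155.1]
contact_force: [0.6, -1.1, -0.2]
gripper_width: 0.0941
finger_force: 0.0
```

Run:
```python
from h import *
import pickle
d={n:snap(n) for n in('wrist','side','scene')}; pickle.dump(d,open('d10.pkl','wb'))
st=manip.get_state(); print(np.round(st['position'],4),st['contact_force'])
for n in ('side','scene'):
    c=d[n]; g=c['color'].astype(int)
    for nm,p,zs in (('small',(.571,.100),(.105,.114)),('med',(.4995,.030),(.111,)),('large',(.588,-.015),(.117,))):
        rad={'small':.0095,'med':.0165,'large':.0235}[nm]
        for z in zs: print(n,nm,z,'top edge pred',round(min(proj(c,(p[0]+rad*np.cos(a),p[1]+rad*np.sin(a),z))[1] for a in np.linspace(0,6.28,60)),1),proj(c,(*p,z)).round(1), 'foot',proj(c,(*p,z-.098)).round(1))
        u,v=proj(c,(*p,zs[0]-.01)); u=int(round(u)); v=int(round(v))
        col=g[v-22:v+6,u].max(1); print('   ',v-22,col.tolist())
        row=g[v,u-18:u+19].max(1); print('    row',u-18,row.tolist())
```

```text
[0.5691 0.2381 0.23  ] [ 0.74537966 -0.92550537  0.50724607]
side small 0.105 top edge pred 197.9 [284.9 200.4] foot [286.2 239.4]
side small 0.114 top edge pred 194.1 [284.8 196.6] foot [286.1 236. ]
    183 [133, 141, 142, 141, 129, 116, 100, 82, 80, 83, 113, 146, 166, 146, 84, 51, 31, 31, 30, 32, 23, 24, 25, 23, 38, 100, 130, 116]
    row 267 [61, 61, 54, 48, 48, 57, 61, 61, 60, 61, 60, 62, 57, 43, 29, 26, 27, 24, 25, 24, 23, 24, 52, 55, 49, 46, 50, 51, 57, 53, 58, 61, 60, 60, 53, 46, 46]
side med 0.111 top edge pred 215.2 [251.2 220.1] foot [254.5 260.6]
    202 [101, 76, 63, 60, 61, 60, 62, 61, 61, 60, 59, 61, 57, 48, 36, 31, 32, 32, 30, 31, 32, 31, 31, 29, 25, 27, 25, 25]
    row 234 [61, 63, 61, 61, 55, 46, 47, 55, 62, 57, 38, 25, 27, 26, 30, 30, 31, 29, 31, 34, 32, 28, 29, 28, 24, 20, 23, 35, 51, 60, 68, 76, 84, 87, 88, 86, 84]
side large 0.117 top edge pred 219.8 [300.8 227. ] foot [301.3 268.3]
    209 [61, 60, 61, 61, 62, 61, 61, 59, 64, 97, 101, 58, 33, 32, 32, 28, 34, 33, 30, 30, 31, 29, 32, 30, 31, 28, 25, 22]
    row 283 [155, 153, 147, 143, 138, 129, 113, 87, 54, 30, 
[... 574 characters left out ...]
 [285.9 207.2] foot [289.3 242.4]
    189 [82, 73, 74, 84, 95, 100, 99, 99, 98, 98, 90, 83, 76, 79, 84, 81, 61, 45, 43, 42, 45, 43, 43, 45, 45, 43, 37, 30]
    row 268 [99, 98, 96, 97, 98, 97, 89, 76, 72, 76, 83, 67, 48, 45, 46, 44, 45, 42, 43, 44, 45, 42, 46, 44, 42, 41, 41, 53, 119, 125, 132, 133, 137, 141, 149, 154, 140]
scene large 0.117 top edge pred 224.7 [311.5 233.1] foot [313.2 268.8]
    215 [130, 109, 99, 104, 126, 152, 165, 180, 233, 251, 252, 250, 231, 141, 73, 45, 44, 42, 43, 43, 45, 43, 43, 43, 43, 44, 44, 43]
    row 294 [187, 181, 177, 171, 166, 190, 207, 185, 92, 46, 43, 46, 42, 41, 43, 46, 45, 43, 43, 42, 45, 44, 44, 45, 44, 46, 42, 45, 41, 44, 44, 41, 42, 58, 44, 56, 104]
```

All three cap heights match jars fully seated in their wells: small jar top edge at 198 px, against 197.9 predicted for seated and 194.1 if it were on the frame. Handing in.

```bash
python3 -c "
from cell import manip
print(manip.close_job())"
```

```text
the job is handed in; nothing more can be done
None
```

The crucible stands upright within about 4 mm of the gauze centre, all three jars are back in their matching wells, and I never touched the rack; I handed the job in at about 53 s, without seeing the verdict.

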